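Open the push-and-turn jar from under the terracotta bowl

ROBOT

A 6-joint arm with a two-finger parallel gripper is mounted at the origin on the work surface. World frame = base frame: x ahead of the robot, y to its left, z up, the work surface at z = 0. Lengths are in m, angles in rad, forces in N, time in s.
With the tool pointing down it reaches from about 0.35 to 0.925 m from the base axis. Payload 6.4 kg.
Tool frame: the origin (TCP) lies at the very end of the fingers, on their centre line; the grasp point (between the pads) lies manip.grasp_offset behind it (manip.grasp_offset is the distance from the TCP to the grasp point, in m); z points along the fingers, y is the direction in which the jaws open and shut (so a half turn about z gives the same grasp; the last joint's range is limited). The gripper opens to 85 mm and grips with 20 to 120 N. Pads are 22 mm wide; open, the fingers measure 114 mm over their backs; the gripper's body (76 mm by 85 mm) begins 54 mm behind the grasp point. The pads swing forward as they close: fully open they stand 13 mm farther back than shut.
Start: joints at [-0.174, 0.245, 1.558, -0, 1.339, -0.174], TCP at [0.65, 0, 0.231] pointing down, gripper open.
Joint ranges: [-3.13, 3.13], [-1.02, 2.26], [0.13, 2.54], [-0.95, 4.09], [0.21, 2.88], [-2.74, 2.74]. Speed limits (rad/s): [2.57, 2.57, 3.14, 3.14, 3.14, 3.14].

INTERFACE

Orientations are given as a rotation vector (axis times angle).
In Python, from plant import observe, imaging, manip gives the robot as it stands.
- The arm moves only by the shell command python3 -m creep 'ROWS'. ROWS is JSON, a list of rows, each a list of 7 numbers: the turn, a rotation vector about the world's x, y, z in degrees, then the shift along the world's x, y, z in mm, then the finger opening in mm, from 0 to 85.4. In form: [[ax, ay, az, x, y, z, jaw], ...]. A call has 1 to 8 rows; each row shifts and turns the pose as measured when the row begins; what a row does not reach is not made up. A row lasts 1/8 s, in which the tool goes at most 62.5 mm and 10.7 degrees, less where a joint would pass 70% of its speed; a pose out of reach is approached as far as the arm can. A call is refused whole if a number of a shift passes 62.5 or a number of a turn 10.7, either way. A call with a gripper value outside its range is refused whole. The fingers move at their own pace and stop on an object; the grip force is fixed at half the most. Time passes only in rows, so rows that do not move let the fingers close. It gives the time, the measured TCP pose, the force and the opening at its end, in the units of the state.
- observe(): the state, without advancing time (a new reading comes with each control period).
- imaging.snapshot(name): name is "scene" or "side" or "wrist"; returns (picture, depth): 420x560x3 uint8, blue, green, red; 420x560 float32, m along the optical axis (not along the pixel's ray), 0 where there is no reading.
- imaging.get_calibration(name): a dict with "fx", "fy", "cx", "cy" (pixels), "world_to_cam" (4x4, takes a point from world to camera coordinates). Camera axes: x right, y down, z forward; pixel columns grow to the right and rows downward; lengths in m; the calibration is good to about 2 mm. A picture is of the moment at which its call begins: read the wrist's pose just before it. get_calibration takes no time and is no camera call; for the wrist camera it gives the pose at the moment of the call.
- manip.finish_job(): hands the job in, once; it reports no verdict.
The state is a dict: "clock": time; "qpos": joint angles; "joint_vel": joint speeds; "joint_efforts": joint torques, N m; "ee_pos": TCP position; "tcp_rot": TCP orientation; "wrist_force": force on the tool from outside, world axes, zero at the start; "wrist_torque": the same for the moment, N m; "gripper_width": finger opening in m.
Only numpy, scipy, OpenCV 4.12 (cv2) and the standard library are available. Lean on these libraries where they do the work, as an engineer would, in place of code of your own. Each camera call takes 0.05 s, during which the arm holds its last target.

TASK

A terracotta bowl has been left stacked on top of the childproof jar: lift it off and set it down gently, upright, on the round cork trivet. Then open the jar: press its cap down against the spring, twist it anticlockwise (seen from above) about a quarter turn while it is down, and lift it off. Finish while holding the cap in the gripper, level and still, about 5 cm straight above the open mouth of the jar, and leave everything else on the counter where it is.

Things in the scene. Friction and masses are not known exactly. Their poses are not given: they have to be found in the camera images.
- bowl: loose terracotta bowl, 96 mm across the rim, 44 mm high, wall 5 mm, foot 68 mm across, 88 mm across at 10 mm height, then nearly upright wall; inside 38 mm deep; 0.13 to 0.25 kg; origin at the centre of its underside, z up. Starts standing on the jar's cap (underside 126 mm above the counter), up to about 5 mm off-centre. Its wall can be pinched from above at any point of the rim
- trivet: round cork trivet, 160 mm across, 8 mm thick, fixed to the counter; origin at the centre of its underside
- jar: white straight-sided jar, 52 mm across, held to the counter by a black rubber suction foot 96 mm across and 10 mm high (does not move); shoulder at 68 to 75 mm, then a neck 35 mm across with two bayonet lugs (45 mm across), mouth rim at 114 mm. Origin at the centre of the underside of the foot, z up. Jar and cap are the same after a half turn
- jar_mouth (a point): centre of the jar's mouth rim, 114 mm above the counter
- cap: loose grey ribbed push-and-turn cap on the jar, 56 mm across where gripped (57 over the ribs), 34 mm high, 35 g, flat top. Origin at the centre of its lower edge (92 mm above the counter when locked), z up. Locked, its x axis is along the jar's x axis, with up to 8 degrees of play, and about 1.5 mm of sideways play; same after a half turn
- cap_top (a point): centre of the cap's top, 126 mm above the counter when locked. Teeth 4 mm high inside stop the cap turning until it is pressed down over 4 mm (5 to 7 mm is right, 8 mm is the limit). Kept down, it turns anticlockwise seen from above, comes free after 60 to 120 degrees, stops near 130, and is then lifted straight up. It does not turn clockwise
- insert (a joint): sprung insert in the jar's mouth that carries the cap: how far it is pushed down, m; about 0 with the cap locked, -0.001 when free, 0.008 fully down. Pushing it takes 7 N at 0, 11 N at 0.004, 15 N at 0.008. Its flat top, 20 mm across, stands 8 mm above the mouth rim at 0
- press: opened white plastic empanada press lying flat, two toothed discs side by side along its y, 286 mm long, 112 mm wide, 17 mm high; origin centre of underside. Leave alone
- pin: wooden rolling pin lying along its x, barrel 44 mm thick, 390 mm long over the handles; origin under its middle. Leave alone
- fork: steel fork lying along its x, 184 mm long, 24 mm wide, 4 mm thick; origin near its middle. Leave alone
- spicejar: small green glass jar with a plain steel twist cap, 42 mm across, 66 mm high, standing on its own; origin centre of underside. Leave alone
- cutter: steel pastry ring, 84 mm across, 35 mm high; origin centre of underside. Leave alone
- cup: white ceramic cup, 76 mm across, 75 mm high; origin centre of underside. Leave alone
Things that resemble listed ones, but are neither listed nor needed, are in the scene too. There is more than one size of the bowl; the job needs the larger. What is shaped like the cap but pink is not meant.

How it is judged:
By the outcome, as a careful person would: the job done as asked, in the order asked, and still so for the second after the job is handed in, while the arm keeps its last pose, push and grip.
It also fails if it takes over 58 s, if anything falls off the work surface, if the arm or the gripper's body presses on something with over 40 N, if the wrist force passes 120 N, or if a joint passes its speed limit or range.

## Working session

There is one attempt and no reset: what is moved stays moved. The work goes in short steps, Python scripts to look and compute and a shell command to move; the robot and the scene stay as the last step left them, time stands still between calls to the robot, and variables do not carry over. Pictures are saved under pics/ and viewed, and the job is handed in when it is done.

```bash
ls; mkdir -p pics; python3 - <<'E'
from plant import observe, imaging, manip
import cv2
print(observe(), manip.grasp_offset)
for n in ("scene","side","wrist"):
    c=imaging.get_calibration(n); print(n,{k:(v if k!='world_to_cam' else v) for k,v in c.items()})
    p,d=imaging.snapshot(n); cv2.imwrite(f'pics/{n}0.png',p)
    import numpy as np; np.save(f'pics/{n}0.npy',d)
E
```

```text
pics
{'clock': 0.0, 'qpos': array([-1.74071455e-01,  2.45823674e-01,  1.55903599e+00, -1.45708675e-05,
        1.33871319e+00, -1.74085788e-01]), 'joint_vel': array([-0.00203039, -0.00133075, -0.00078982,  0.00165053, -0.00074075,
       -0.00187659]), 'joint_efforts': array([ 6.17919522e-04, -4.29512215e+01, -3.26122355e+01, -1.30276699e-04,
        5.42047856e-03, -1.36905024e-05]), 'ee_pos': array([6.49428579e-01, 1.21290265e-04, 2.30162376e-01]), 'tcp_rot': array([-2.22028058e+00, -2.22031988e+00,  1.80257743e-03]), 'wrist_force': array([ 0.33031492,  0.3960502 , -0.63814748]), 'wrist_torque': array([-0.01293792,  0.00158927,  0.00368074]), 'gripper_width': 0.08551870186400998} 0.0187
scene {'fx': 518.2143220483355, 'fy': 518.2143220483355, 'cx': 283.5326713759543, 'cy': 210.81446540248126, 'world_to_cam': array([[ 0.70855488,  0.70547992, -0.01574976, -0.41828909],
       [ 0.37778127, -0.3980903 , -0.83594583, -0.14954813],
       [-0.59601282,  0.58636353, -0.54858593,  1.64296915],
       [ 0.        ,  0.        ,  0.        ,  1.        ]])}
side {'fx': 443.72898157769293, 'fy': 443.72898157769293, 'cx': 275.43854615847494, 'cy': 201.29224270626707, 'world_to_cam': array([[ 0.98863163, -0.14933648,  0.01749606, -0.61523543],
       [-0.10182107, -0.75056529, -0.65290445,  0.12657132],
       [ 0.11063439,  0.64370052, -0.75723819,  1.13902238],
       [ 0.        ,  0.        ,  0.        ,  1.        ]])}
wrist {'fx': 332.26027778728024, 'fy': 332.26027778728024, 'cx': 282.17738130130095, 'cy': 212.0030417460133, 'world_to_cam': array([[ 9.99998646e-01,  4.66567356e-04, -1.57821690e-03,
        -6.48873158e-01],
       [ 9.49660782e-04, -9.46797622e-01,  3.21828155e-01,
        -4.24873350e-02],
       [-1.34409749e-03, -3.21829218e-01, -9.46796783e-01,
         3.81903370e-01],
       [ 0.00000000e+00,  0.00000000e+00,  0.00000000e+00,
         1.00000000e+00]])}
```

View pics/scene0.png

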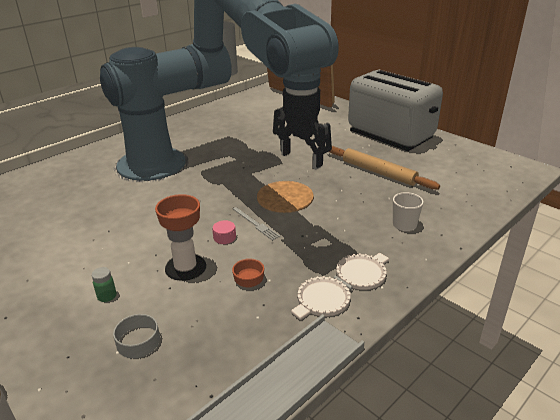

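View pics/side0.png

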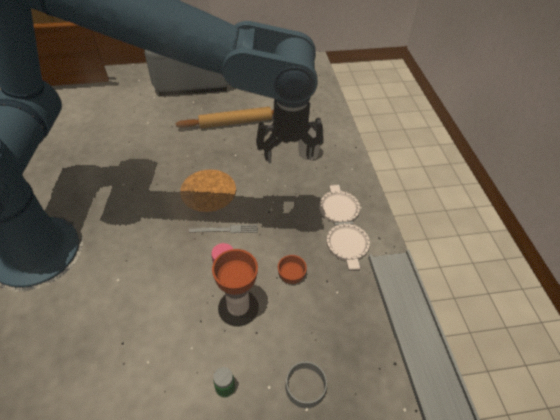

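View pics/wrist0.png

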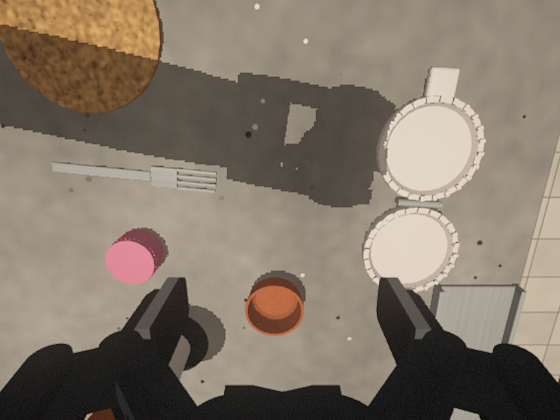

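The scene view shows the jar with its bowl at about (180,210) and foot at (185,268). The trivet is at (285,196), the pink decoy cap at (224,232) and the small decoy bowl at (249,272). The side view agrees: bowl (235,268), foot (238,305), trivet (208,190). The fork lies at (225,229) between the trivet and the jar.

```bash
cat > h.py <<'E'
import numpy as np, cv2
from plant import observe, imaging, manip
def cloud(d,c):
    v,u=np.mgrid[:d.shape[0],:d.shape[1]]
    P=np.stack([(u-c['cx'])/c['fx']*d,(v-c['cy'])/c['fy']*d,d],-1)
    M=np.linalg.inv(c['world_to_cam']); W=P@M[:3,:3].T+M[:3,3]; W[d<=0]=np.nan; return W
def rays(uv,c,z):
    uv=np.asarray(uv,float).reshape(-1,2); M=np.linalg.inv(c['world_to_cam'])
    r=np.c_[(uv[:,0]-c['cx'])/c['fx'],(uv[:,1]-c['cy'])/c['fy'],np.ones(len(uv))]@M[:3,:3].T
    o=M[:3,3]; return o+r*((z-o[2])/r[:,2])[:,None]
def circ(P):
    A=np.c_[2*P[:,:2],np.ones(len(P))]; s=np.linalg.lstsq(A,(P[:,:2]**2).sum(1),rcond=None)[0]
    return s[:2],np.sqrt(s[2]+s[0]**2+s[1]**2)
def circ_r(P,r0):
    from scipy.optimize import least_squares
    x=least_squares(lambda x:np.hypot(P[:,0]-x[0],P[:,1]-x[1])-r0,P[:,:2].mean(0),loss='soft_l1',f_scale=.001)
    return x.x, np.sqrt(np.mean(x.fun**2))
E
python3 - <<'E'
from h import *
for n in('scene','side'):
    c=imaging.get_calibration(n); im=cv2.imread(f'pics/{n}0.png'); d=np.load(f'pics/{n}0.npy'); W=cloud(d,c)
    hsv=cv2.cvtColor(im,cv2.COLOR_BGR2HSV)
    red=((hsv[...,0]<12)|(hsv[...,0]>176))&(hsv[...,1]>110)
    cnt,lab,st,ce=cv2.connectedComponentsWithStats(red.astype('uint8'))
    for i in range(1,cnt):
        if st[i,4]>150:
            m=lab==i; P=W[m]; P=P[np.isfinite(P[:,0])]
            print(n,'red',st[i],ce[i].round(),np.nanmin(P,0).round(3),np.nanmax(P,0).round(3))
            if np.nanmax(P[:,2])>.15 and st[i,4]<6000 and np.nanmax(P[:,2])<.2:
                cs,_=cv2.findContours(m.astype('uint8'),0,1)
                hull=cv2.convexHull(max(cs,key=len))
                R=P[P[:,2]>.166]; print(' rim depth',len(R),circ(R),circ_r(R,.046))
    # foot: dark
    dark=(im.max(2)<40)&(W[...,2]<.03)&(W[...,2]>-.01)&(W[...,1]<-.05)&(W[...,0]<.75)
    cnt,lab,st,ce=cv2.connectedComponentsWithStats(dark.astype('uint8'))
    for i in range(1,cnt):
        if st[i,4]>150:
            P=W[lab==i];print(n,'dark',st[i],ce[i].round(),P.min(0).round(3),P.max(0).round(3))
            cs,_=cv2.findContours((lab==i).astype('uint8'),0,1); 
            h=cv2.convexHull(max(cs,key=len))[:,0]; print('  hull',circ(rays(h,c,.01)))
    cork=(hsv[...,0]>8)&(hsv[...,0]<22)&(hsv[...,1]>110)&(abs(W[...,2]-.008)<.006)&(W[...,0]<.8)&(W[...,0]>.3)
    cnt,lab,st,ce=cv2.connectedComponentsWithStats(cork.astype('uint8'))
    for i in range(1,cnt):
        if st[i,4]>150:
            P=W[lab==i];print(n,'cork',st[i],P.min(0).round(3),P.max(0).round(3))
            cs,_=cv2.findContours((lab==i).astype('uint8'),0,1); 
            h=cv2.convexHull(max(cs,key=len))[:,0]; print('  hull',circ(rays(h,c,.008)))
    # jar body / cap: by depth around the jar
    B=W.reshape(-1,3); 
    for lo,hi,nm in((.02,.066,'body'),(.095,.12,'cap'),(.06,.1,'between')):
        P=B[(B[:,2]>lo)&(B[:,2]<hi)&(np.hypot(B[:,0]-.45,B[:,1]+.25)<.15)]; print(nm,len(P),P.mean(0).round(4) if len(P) else '')
E
```

```text
scene red [ 155  194   45   37 1331] [178. 212.] [ 0.453 -0.278  0.121] [ 0.55  -0.182  0.174]
 rim depth 320 (array([ 0.50187244, -0.23131157]), np.float64(0.04498914637108748)) (array([ 0.50181305, -0.23125795]), np.float64(0.002162372284808365))
scene red [232 259  32  28 740] [248. 272.] [ 0.602 -0.197  0.   ] [ 0.676 -0.124  0.037]
scene dark [165 255  41  26 394] [189. 270.] [ 0.461 -0.28  -0.001] [ 0.548 -0.19   0.015]
  hull (array([ 0.50776956, -0.23775035]), np.float64(0.046484522473951705))
scene cork [442  51  75  38 176] [0.315 1.19  0.002] [0.334 1.891 0.014]
  hull (array([0.45301404, 1.55428889]), np.float64(0.33240218224663687))
scene cork [ 257  181   57   31 1385] [0.37  0.066 0.002] [0.53  0.225 0.014]
  hull (array([0.45157807, 0.14438321]), np.float64(0.0811930322422489))
body 540 [ 0.5034 -0.2196  0.0403]
cap 225 [ 0.5177 -0.2437  0.1077]
between 337 [ 0.509  -0.2528  0.0754]
side red [ 212  245   46   50 1695] [234. 270.] [ 0.448 -0.278 -0.001] [ 0.556 -0.068  0.174]
 rim depth 366 (array([ 0.49915595, -0.23065185]), np.float64(0.04498565819094059)) (array([ 0.49912746, -0.23069835]), np.float64(0.0019947022670534875))
side red [278 255  29  29 659] [292. 268.] [ 0.603 -0.196 -0.002] [ 0.68  -0.105  0.038]
side cork [ 181  170   55   42 1794] [0.371 0.067 0.002] [0.526 0.229 0.014]
  hull (array([0.44803649, 0.14693265]), np.float64(0.08000115295991664))
side cork [280 261  24  18 269] [ 0.611 -0.175  0.002] [ 0.668 -0.128  0.014]
  hull (array([ 0.63983486, -0.15099201]), np.float64(0.02732285174949665))
body 259 [ 0.4904 -0.2491  0.0443]
cap 76 [ 0.4968 -0.2563  0.1027]
between 216 [ 0.4888 -0.281   0.0728]
```

```bash
python3 -m creep '[[0,1.3,0,-22,-46,0,36],[0,1.3,0,-22,-46,0,36],[0,1.3,0,-22,-46,0,36],[0,1.3,0,-22,-46,0,36],[0,1.3,0,-19,-46,0,36],[0,0,0,0,0,0,36]]'
python3 - <<'E'
from h import *
from scipy.spatial.transform import Rotation as R
o=observe(); print(o['ee_pos'],R.from_rotvec(o['tcp_rot']).as_matrix().round(3).tolist(),o['wrist_force'],o['gripper_width'])
c=imaging.get_calibration('wrist'); p,d=imaging.snapshot('wrist'); cv2.imwrite('pics/w1.png',p); np.save('pics/w1.npy',d)
W=cloud(d,c); hsv=cv2.cvtColor(p,cv2.COLOR_BGR2HSV)
red=((hsv[...,0]<12)|(hsv[...,0]>176))&(hsv[...,1]>110)&(W[...,2]>.165)&(W[...,2]<.175)
P=W[red]; print(len(P),circ(P),circ_r(P,.0455),P[:,2].max(), P.min(0),P.max(0))
E
```

```text
clock: 0.9
ee_pos: [0.5376, -0.235, 0.2282]
tcp_rot: [-2.155, -2.16, 0.128]
wrist_force: [0.4, -0.1, -1.2]
gripper_width: 0.0359
[ 0.53758929 -0.23496677  0.22822152] [[-0.002, 0.993, -0.121], [1.0, 0.003, 0.002], [0.002, -0.121, -0.993]] [ 0.41659887 -0.05456602 -1.17994953] 0.03588132664638279
3405 (array([ 0.50099062, -0.22852891]), np.float64(0.04437949777466787)) (array([ 0.50118087, -0.22860808]), np.float64(0.0018291635172590197)) 0.1732816695369774 [ 0.45327097 -0.27537008  0.16500278] [ 0.54710266 -0.18201572  0.17328167]
```

View pics/w1.png

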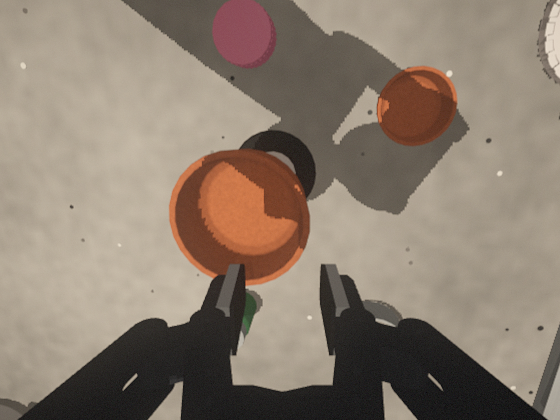

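The wrist view shows the bowl rim centred at about (240,215), to the left of the fingers (tips at about 235 and 330). The three views put the bowl centre near (0.501, -0.230). Next I line up over the +x wall and descend.

```bash
python3 -m creep '[[0,0,0,6,5,-30,36],[0,0,0,0,0,-30,36],[0,0,0,0,0,-15,36],[0,0,0,0,0,-8,36],[0,0,0,0,0,0,36]]'
```

```text
clock: 1.58
ee_pos: [0.5465, -0.2241, 0.144]
tcp_rot: [-2.15, -2.169, 0.125]
wrist_force: [-1.0, -0.0, 0.3]
gripper_width: 0.0361
```

```bash
python3 -m creep '[[0,0,0,-3,-5,0,36],[0,0,0,0,0,0,36]]'; python3 -m creep '[[0,0,0,0,0,0,20],[0,0,0,0,0,0,10],[0,0,0,0,0,0,3],[0,0,0,0,0,0,0],[0,0,0,0,0,0,0],[0,0,0,0,0,0,0]]'
```

```text
clock: 1.82
ee_pos: [0.5443, -0.23, 0.146]
tcp_rot: [-2.152, -2.172, 0.124]
wrist_force: [0.5, 0.2, 0.5]
gripper_width: 0.0359
clock: 2.58
ee_pos: [0.5446, -0.2306, 0.1472]
tcp_rot: [-2.153, -2.173, 0.124]
wrist_force: [-0.9, 0.5, 0.7]
gripper_width: 0.0056
```

```bash
python3 -m creep '[[0,0,0,0,0,4,0],[0,0,0,0,0,8,0],[0,0,0,0,0,12,0],[0,0,0,0,0,16,0],[0,0,0,0,0,10,0],[0,0,0,0,0,0,0]]'
python3 - <<'E'
from h import *
o=observe(); print(o['ee_pos'],o['wrist_force'],o['wrist_torque'])
for n in('wrist','side'):
    c=imaging.get_calibration(n); p,d=imaging.snapshot(n); cv2.imwrite(f'pics/{n}2.png',p)
    W=cloud(d,c); hsv=cv2.cvtColor(p,cv2.COLOR_BGR2HSV)
    red=((hsv[...,0]<12)|(hsv[...,0]>176))&(hsv[...,1]>110)
    q=W[red&(W[...,2]>.1)]; print(n,np.nanmax(q[:,2]))
    P=q[q[:,2]>np.nanpercentile(q[:,2],99)-.007]; print(circ_r(P,.0455))
    b=np.linalg.lstsq(np.c_[P[:,:2],np.ones(len(P))],P[:,2],rcond=None)[0]; print('tilt deg x,y',np.degrees(b[:2]))
    if n=='wrist':
        x0,_=circ_r(P,.0455); F=q[(np.hypot(q[:,0]-x0[0],q[:,1]-x0[1])<.028)]
        # floor plane
        F=F[F[:,2]<np.nanpercentile(F[:,2],50)+.01]; b=np.linalg.lstsq(np.c_[F[:,:2],np.ones(len(F))],F[:,2],rcond=None)[0]; print('floor',len(F),np.degrees(b[:2]),F[:,2].mean(),np.std(F[:,2]))
E
```

```text
clock: 3.32
ee_pos: [0.5449, -0.2305, 0.2012]
tcp_rot: [-2.155, -2.173, 0.123]
wrist_force: [0.3, 0.9, -2.5]
gripper_width: 0.0053
[ 0.54487008 -0.23048554  0.20122782] [ 0.32950485  0.86971189 -2.48030614] [-0.06242266 -0.15840368 -0.02552519]
wrist 0.27326730149599
(array([ 0.50398255, -0.23005572]), np.float64(0.0035331195397256135))
tilt deg x,y [ 1.62343374 -0.18568507]
floor 6690 [ 0.19561649 -0.12148049] 0.18710856756226474 0.0017404683081590918
side 0.611414079884556
(array([ 0.49056019, -0.2001872 ]), np.float64(0.09818839799953703))
tilt deg x,y [-44.36868777  27.04325348]
```

View pics/wrist2.png

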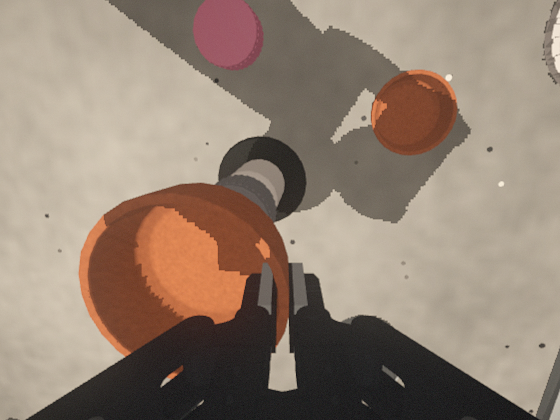

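View pics/side2.png

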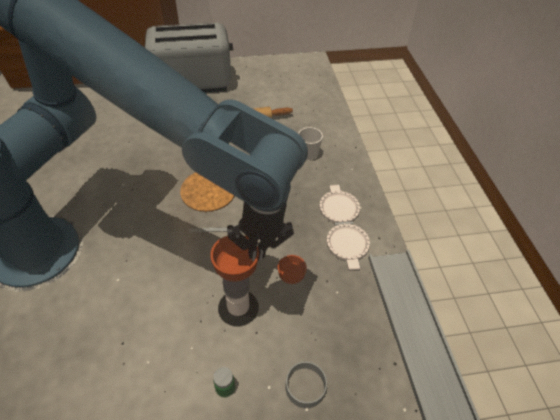

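The bowl is held level: wrist view rim centre at about (185,275), cap and jar clear behind it, floor tilt about 0.2°. Now I carry it to the trivet.

```bash
python3 -m creep '[[0,0,0,-5,25,0,0],[0,0,0,-7,50,0,0],[0,0,0,-8,55,0,0],[0,0,0,-8,55,0,0],[0,0,0,-8,55,0,0],[0,0,0,-8,50,0,0],[0,0,0,-5,40,0,0],[0,0,0,-3,20,0,0]]'; python3 -m creep '[[0,0,0,0,0,0,0],[0,0,0,0,0,0,0]]'
python3 - <<'E'
from h import *
o=observe(); print(o['ee_pos'],o['wrist_force'],o['wrist_torque'])
for n in('wrist','scene'):
    c=imaging.get_calibration(n); p,d=imaging.snapshot(n); cv2.imwrite(f'pics/{n}3.png',p); W=cloud(d,c); hsv=cv2.cvtColor(p,cv2.COLOR_BGR2HSV)
    if n=='wrist':
        red=((hsv[...,0]<9)|(hsv[...,0]>176))&(hsv[...,1]>110)
        q=W[red&(W[...,2]>.1)]; x0=o['ee_pos'][:2]+[-.0425,0]
        F=q[(np.hypot(q[:,0]-x0[0],q[:,1]-x0[1])<.026)&(q[:,2]<.2)]; b=np.linalg.lstsq(np.c_[F[:,:2],np.ones(len(F))],F[:,2],rcond=None)[0]; print('floor',len(F),np.degrees(b[:2]),F[:,2].mean())
        cork=(hsv[...,0]>8)&(hsv[...,0]<22)&(hsv[...,1]>110)&(abs(W[...,2]-.008)<.006)
        P=W[cork]; print(P.min(0),P.max(0))
        np.save('pics/w3.npy',d)
E
```

```text
clock: 4.42
ee_pos: [0.4818, 0.1364, 0.1946]
tcp_rot: [-2.146, -2.166, 0.128]
wrist_force: [0.3, -0.6, -2.5]
gripper_width: 0.0056
clock: 4.68
ee_pos: [0.4796, 0.1382, 0.1936]
tcp_rot: [-2.141, -2.169, 0.131]
wrist_force: [0.5, -0.2, -1.8]
gripper_width: 0.0053
[0.47961018 0.13824703 0.19361058] [ 0.51247663 -0.23816655 -1.79302433] [-0.00436939 -0.13502955  0.04450561]
floor 325 [-0.3318669   0.57252898] 0.18008270539276636
[0.26470185 0.07217047 0.00200102] [0.52794808 0.22812052 0.01257001]
```

View pics/wrist3.png

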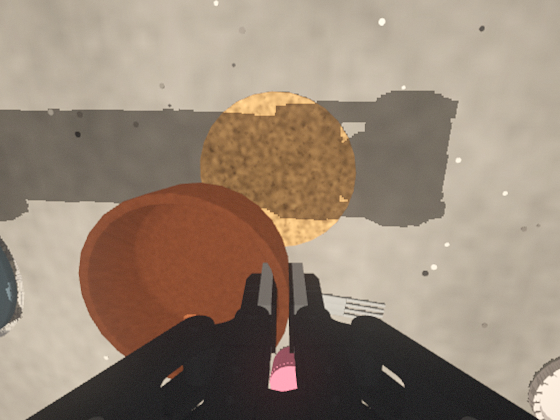

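View pics/scene3.png

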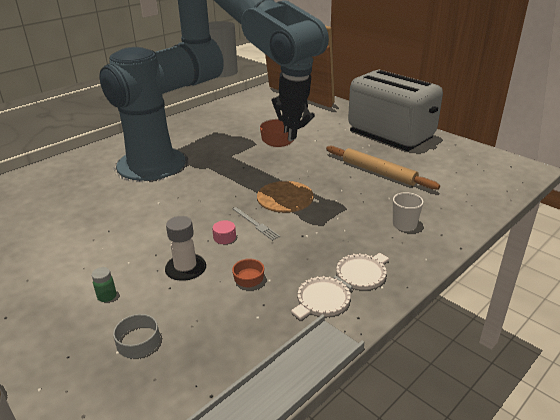

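The wrist view shows the trivet at about (277,168) and the bowl still held at (185,275). The scene view shows the jar with its grey cap now exposed at (180,228).

```bash
python3 -m creep '[[0,0,0,6,4,-20,0],[0,0,0,7,4,-35,0],[0,0,0,0,0,-35,0],[0,0,0,0,0,-25,0],[0,0,0,0,0,-15,0],[0,0,0,0,0,-8,0],[0,0,0,0,0,0,0]]'
```

```text
clock: 5.65
ee_pos: [0.4964, 0.1412, 0.0538]
tcp_rot: [-2.154, -2.161, 0.124]
wrist_force: [-0.2, -0.1, -2.2]
gripper_width: 0.0052
```

```bash
python3 -m creep '[[0,0,0,-4,4,-8,0],[0,0,0,0,1,-7,0],[0,0,0,0,0,-4,0],[0,0,0,0,0,-2,0],[0,0,0,0,0,-1,0],[0,0,0,0,0,0,0]]'
```

```text
clock: 6.4
ee_pos: [0.494, 0.1468, 0.0326]
tcp_rot: [-2.156, -2.164, 0.119]
wrist_force: [-0.7, 0.7, -1.4]
gripper_width: 0.0052
```

```bash
python3 -m creep '[[0,0,0,0,0,-1,0],[0,0,0,0,0,-1,0],[0,0,0,0,0,-1,0]]';  python3 -m creep '[[0,0,0,0,0,-1,0],[0,0,0,0,0,0,0]]'
```

```text
clock: 6.78
ee_pos: [0.4944, 0.1468, 0.0297]
tcp_rot: [-2.157, -2.164, 0.118]
wrist_force: [-0.2, 0.6, -1.5]
gripper_width: 0.0053
clock: 7.02
ee_pos: [0.4946, 0.1469, 0.0292]
tcp_rot: [-2.156, -2.164, 0.119]
wrist_force: [-0.4, 0.9, -1.0]
gripper_width: 0.0051
```

```bash
python3 -m creep '[[0,0,0,0,0,-1,0],[0,0,0,0,0,-1,0]]';  python3 -m creep '[[0,0,0,0,0,-1,0],[0,0,0,0,0,0,0]]'
```

```text
clock: 7.28
ee_pos: [0.4949, 0.1469, 0.0289]
tcp_rot: [-2.156, -2.164, 0.12]
wrist_force: [-3.8, -1.1, 9.0]
gripper_width: 0.0052
clock: 7.52
ee_pos: [0.4947, 0.1469, 0.0291]
tcp_rot: [-2.155, -2.163, 0.122]
wrist_force: [-1.4, -0.1, 0.3]
gripper_width: 0.0054
```

Contact is made (+9 N, then settled). Releasing and withdrawing upward along the slanted wall.

```bash
python3 -m creep '[[0,0,0,0,0,0,8],[0,0,0,0,0,0,14],[0,0,0,0,0,0,24],[0,0,0,0,0,0,30],[0,0,0,0,0,0,30]]'; python3 -m creep '[[0,0,0,1,0,10,30],[0,0,0,2,0,20,30],[0,0,0,2,0,30,30],[0,0,0,2,0,30,40],[0,0,0,0,0,30,60],[0,0,0,0,0,30,85],[0,0,0,0,0,20,85],[0,0,0,0,0,0,85]]'
python3 - <<'E'
from h import *
o=observe(); print(o['ee_pos'],o['wrist_force'])
for n in('scene','wrist'):
    c=imaging.get_calibration(n); p,d=imaging.snapshot(n); cv2.imwrite(f'pics/{n}4.png',p); np.save(f'pics/{n}4.npy',d); W=cloud(d,c); hsv=cv2.cvtColor(p,cv2.COLOR_BGR2HSV)
    red=((hsv[...,0]<9)|(hsv[...,0]>176))&(hsv[...,1]>110)
    q=W[red]; q=q[(np.hypot(q[:,0]-.45,q[:,1]-.146)<.06)]
    P=q[q[:,2]>.047]; print(n,circ_r(P,.0455))
    F=q[(np.hypot(q[:,0]-.45,q[:,1]-.146)<.026)]; b=np.linalg.lstsq(np.c_[F[:,:2],np.ones(len(F))],F[:,2],rcond=None)[0]; print('floor',len(F),np.degrees(b[:2]),F[:,2].mean())
    # cap/jar in scene
    B=W.reshape(-1,3); k=(np.hypot(B[:,0]-.5,B[:,1]+.23)<.06)
    T=B[k&(B[:,2]>.122)&(B[:,2]<.135)]
    if len(T): print('captop',len(T),T.mean(0),(T.max(0)+T.min(0))/2, T.max(0)-T.min(0))
E
```

```text
clock: 8.15
ee_pos: [0.4953, 0.1469, 0.0289]
tcp_rot: [-2.156, -2.164, 0.12]
wrist_force: [-0.8, 0.3, 1.0]
gripper_width: 0.0297
clock: 9.15
ee_pos: [0.5028, 0.1469, 0.2094]
tcp_rot: [-2.158, -2.167, 0.115]
wrist_force: [0.8, 0.1, -0.8]
gripper_width: 0.085
[0.50276513 0.14688203 0.2093573 ] [ 0.76277258  0.07104374 -0.81242214]
scene (array([0.45389726, 0.14357457]), np.float64(0.0022516399684394547))
floor 5 [ 25.88427135 -21.09467096] 0.016854148806027692
captop 335 [ 0.50236179 -0.23499836  0.12712059] [ 0.49948646 -0.23344402  0.12632938] [0.06062176 0.05628315 0.0085959 ]
wrist (array([0.45403209, 0.14772609]), np.float64(0.0019024231626120396))
floor 202 [-0.3388315  -0.33314784] 0.015414098755919614
```

View pics/scene4.png

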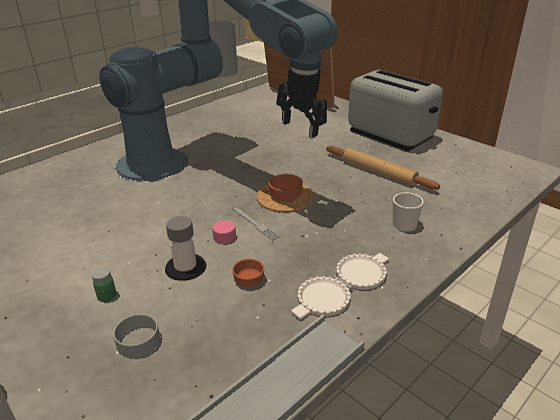

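View pics/wrist4.png

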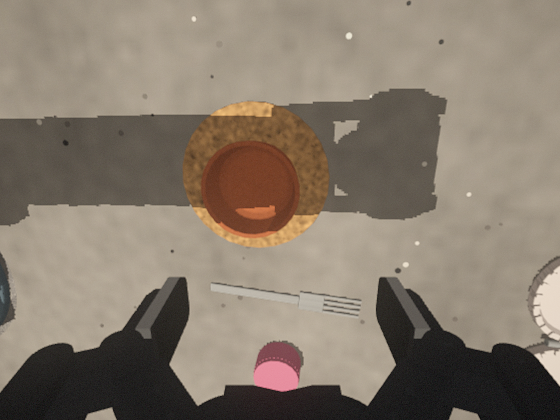

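The bowl stands level on the trivet (wrist view: bowl (250,188), trivet (256,174)), about 4 mm off its centre. Next, over to the cap, with the wrist pre-turned clockwise to leave room for the twist.

```bash
python3 -m creep '[[0,-3.5,0,0,-20,0,85],[0,-3.3,0,0,-40,0,85],[0,0,-8,0,-50,0,85],[0,0,-9,0,-55,0,85],[0,0,-9,0,-55,0,85],[0,0,-9,0,-55,0,85],[0,0,-9,0,-45,0,85],[0,0,-8,0,-30,0,85]]'; python3 -m creep '[[0,0,-6,0,-15,0,85],[0,0,0,0,0,0,85],[0,0,0,0,0,0,85]]'
python3 - <<'E'
from h import *
from scipy.spatial.transform import Rotation as R
o=observe(); print(o['ee_pos'],o['qpos'].round(3),R.from_rotvec(o['tcp_rot']).as_matrix().round(3).tolist())
for n in('wrist','scene','side'):
    c=imaging.get_calibration(n); p,d=imaging.snapshot(n); cv2.imwrite(f'pics/{n}5.png',p); np.save(f'pics/{n}5.npy',d); W=cloud(d,c)
    m=(abs(W[...,2]-.126)<.005)&(np.hypot(W[...,0]-.5,W[...,1]+.234)<.06)
    if m.sum()<50: print(n,m.sum()); continue
    k,lab,st,ce=cv2.connectedComponentsWithStats(m.astype('uint8')); i=1+np.argmax(st[1:,4]); 
    cs,_=cv2.findContours((lab==i).astype('uint8'),0,1); h=cv2.convexHull(max(cs,key=len))[:,0]; Q=rays(h,c,.126)
    print(n,st[i],ce[i],circ(Q),circ_r(Q,.028))
E
```

```text
clock: 10.25
ee_pos: [0.4936, -0.21, 0.1946]
tcp_rot: [-2.969, -0.988, 0.003]
wrist_force: [0.5, 0.6, -0.9]
gripper_width: 0.0847
clock: 10.62
ee_pos: [0.4913, -0.2259, 0.1902]
tcp_rot: [-3.013, -0.822, 0.009]
wrist_force: [-0.4, -0.4, 0.3]
gripper_width: 0.085
[ 0.49129114 -0.2258805   0.19020256] [-0.644  0.041  1.863  0.007  1.256  0.392] [[0.861, 0.508, -0.01], [0.508, -0.861, 0.017], [-0.001, -0.02, -1.0]]
wrist [ 256  181   85   81 5291] [297.94783595 221.36684937] (array([ 0.49969671, -0.23152742]), np.float64(0.028477313108802547)) (array([ 0.4997746 , -0.23150841]), np.float64(0.0005899871107038534))
scene [166 216  26  17 346] [178.58959538 223.5982659 ] (array([ 0.50150579, -0.2342255 ]), np.float64(0.030672517432719048)) (array([ 0.50073051, -0.23426464]), np.float64(0.0031251295060643))
side [223 269  26  24 443] [234.81941309 281.34537246] (array([ 0.49776127, -0.2340409 ]), np.float64(0.028513896322926)) (array([ 0.49790456, -0.2339129 ]), np.float64(0.000819088050332339))
```

View pics/wrist5.png

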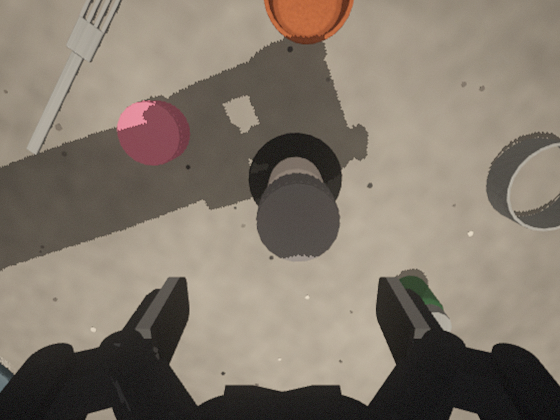

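The wrist view shows the cap top at (298,221), and the spice jar at (425,290) is lower than the fingers will go. The three views agree on a cap centre of about (0.499, -0.233). The tool's tilt is about 1°, which I correct as I line up.

```bash
python3 -m creep '[[-1,-0.6,0,8,-7,-10,85],[0,0,0,0,0,-15,85],[0,0,0,0,0,0,85],[0,0,0,0,0,0,85]]'
python3 - <<'E'
from h import *
from scipy.spatial.transform import Rotation as R
o=observe(); print(o['ee_pos'],o['qpos'].round(3),R.from_rotvec(o['tcp_rot']).as_matrix().round(3).tolist())
E
```

```text
clock: 11.28
ee_pos: [0.5002, -0.2318, 0.1635]
tcp_rot: [3.027, 0.83, 0.001]
wrist_force: [0.9, 0.9, 0.7]
gripper_width: 0.0851
[ 0.50022377 -0.23183873  0.16350349] [-6.390e-01  8.700e-02  1.867e+00 -1.000e-03  1.185e+00  3.970e-01] [[0.86, 0.51, 0.001], [0.51, -0.86, -0.002], [-0.0, 0.003, -1.0]]
```

```bash
python3 -m creep '[[0,0,0,-1,-1,-25,85],[0,0,0,0,0,-25,85],[0,0,0,0,0,-12,85],[0,0,0,0,0,-6,85],[0,0,0,0,0,0,85],[0,0,0,0,0,0,85]]'
python3 - <<'E'
from h import *
o=observe(); print(o['ee_pos'],o['wrist_force'])
c=imaging.get_calibration('wrist'); p,d=imaging.snapshot('wrist'); cv2.imwrite('pics/w6.png',p)
E
```

```text
clock: 12.02
ee_pos: [0.5013, -0.2344, 0.0972]
tcp_rot: [3.022, 0.829, 0.007]
wrist_force: [0.0, -0.0, 0.4]
gripper_width: 0.0848
[ 0.50129276 -0.23439725  0.09721577] [ 0.00572435 -0.0470548   0.39313879]
```

View pics/w6.png

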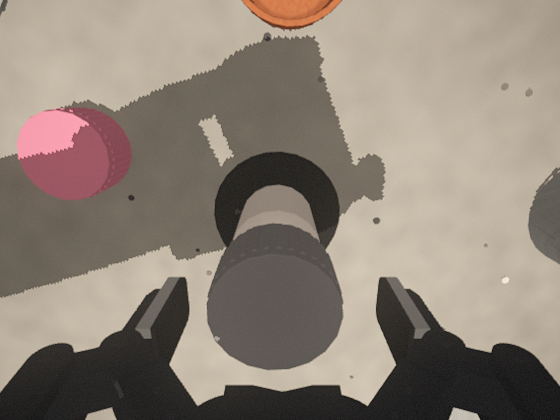

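The wrist view shows the cap centred at column 275, with the jaw midline near 282, so about 3 mm off along the jaw axis. I correct that and close.

```bash
python3 -m creep '[[0,0,0,-1.5,2,-4,85],[0,0,0,0,0,0,85]]'; python3 -m creep '[[0,0,0,0,0,0,66],[0,0,0,0,0,0,60],[0,0,0,0,0,0,50],[0,0,0,0,0,0,50],[0,0,0,0,0,0,40],[0,0,0,0,0,0,40]]'
python3 - <<'E'
from h import *
from scipy.spatial.transform import Rotation as R
o=observe(); print(o['ee_pos'],o['wrist_force'],o['wrist_torque'],R.from_rotvec(o['tcp_rot']).as_matrix().round(3).tolist())
c=imaging.get_calibration('wrist'); p,d=imaging.snapshot('wrist'); cv2.imwrite('pics/w7.png',p)
E
```

```text
clock: 12.32
ee_pos: [0.5001, -0.2325, 0.0938]
tcp_rot: [3.021, 0.829, 0.009]
wrist_force: [-0.4, 0.4, -0.9]
gripper_width: 0.0852
clock: 13.08
ee_pos: [0.5001, -0.2324, 0.0947]
tcp_rot: [3.021, 0.829, 0.008]
wrist_force: [-1.1, 1.7, 2.3]
gripper_width: 0.0541
[ 0.5000856  -0.23235968  0.09465357] [-1.0799766   1.65712547  2.27690454] [0.16321564 0.16250789 0.03330669] [[0.86, 0.51, 0.007], [0.51, -0.86, -0.007], [0.003, 0.009, -1.0]]
```

View pics/w7.png

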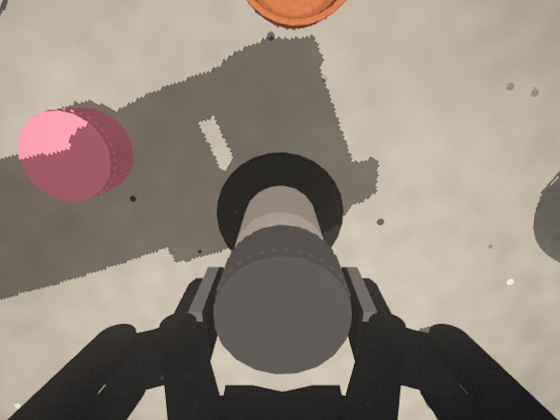

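```bash
python3 - <<'E'
from h import *
c=imaging.get_calibration('wrist'); o=observe()
for z in(.126,.092):
    P=c['world_to_cam']@np.r_[o['ee_pos'][:2],z,1]; print(P[:2]/P[2]*c['fx']+[c['cx'],c['cy']])
Q=rays([[282,315],[215,315],[350,315],[282,257],[282,373]],c,.126); print(Q.round(4).tolist())
E
```

```text
[282.73039958 316.76865208]
[282.02060927 274.53966187]
[[0.5007, -0.2317, 0.126], [0.4871, -0.2086, 0.126], [0.5144, -0.2552, 0.126], [0.5227, -0.2186, 0.126], [0.4755, -0.2466, 0.126]]
```

```bash
python3 -m creep '[[0,0,0,0,0,-2,40],[0,0,0,0,0,-2,40]]'; python3 -m creep '[[0,0,0,0,0,-2,40]]'
```

```text
clock: 13.38
ee_pos: [0.5001, -0.2324, 0.0921]
tcp_rot: [3.022, 0.83, 0.007]
wrist_force: [-4.9, 3.4, 9.0]
gripper_width: 0.0546
clock: 13.5
ee_pos: [0.5001, -0.2324, 0.091]
tcp_rot: [3.022, 0.83, 0.006]
wrist_force: [-5.4, 3.3, 9.8]
gripper_width: 0.0545
```

```bash
python3 -m creep '[[0,0,0,0,0,-2.5,40],[0,0,0,0,0,-2,40]]'; python3 -m creep '[[0,0,0,0,0,-1.5,40]]'
```

```text
clock: 13.75
ee_pos: [0.5003, -0.2325, 0.0891]
tcp_rot: [3.023, 0.831, 0.004]
wrist_force: [-7.3, 3.6, 12.5]
gripper_width: 0.0545
clock: 13.88
ee_pos: [0.5003, -0.2325, 0.0889]
tcp_rot: [3.023, 0.832, 0.003]
wrist_force: [-7.0, 3.9, 12.7]
gripper_width: 0.0545
```

```bash
python3 -m creep '[[0,0,5,-0.5,0.3,-1.5,40],[0,0,7,-0.3,0.2,-1.5,40]]'; python3 - <<'E'
from h import *
o=observe(); print(o['qpos'][5],o['wrist_torque'])
E
```

```text
clock: 14.12
ee_pos: [0.5011, -0.2321, 0.0894]
tcp_rot: [2.916, 1.151, 0.008]
wrist_force: [-4.0, 5.2, 12.4]
gripper_width: 0.0549
0.1786572153224761 [ 0.93718447  0.75335421 -0.110579  ]
```

```bash
python3 -m creep '[[0,0,8,-0.6,0.3,-2,40],[0,0,8,-0.4,0.3,-1.8,40]]'; python3 - <<'E'
from h import *
o=observe(); print(o['qpos'][5],o['wrist_torque'])
E
```

```text
clock: 14.38
ee_pos: [0.5012, -0.2314, 0.089]
tcp_rot: [2.721, 1.558, 0.011]
wrist_force: [-5.9, 3.9, 12.9]
gripper_width: 0.0549
-0.1119698864555328 [ 0.65415564  0.88678376 -0.10454354]
```

```bash
python3 -m creep '[[0,0,8,-0.8,0,-1.8,40],[0,0,8,-0.8,0,-1.8,40]]'; python3 - <<'E'
from h import *
o=observe(); print(o['qpos'][5],o['wrist_torque'])
c=imaging.get_calibration('wrist'); p,d=imaging.snapshot('wrist'); cv2.imwrite('pics/w8.png',p)
E
```

```text
clock: 14.62
ee_pos: [0.5012, -0.2318, 0.0891]
tcp_rot: [2.468, 1.933, 0.016]
wrist_force: [-3.1, 3.8, 12.4]
gripper_width: 0.0547
-0.40448208300044314 [ 0.57766574  0.49001259 -0.11811148]
```

View pics/w8.png

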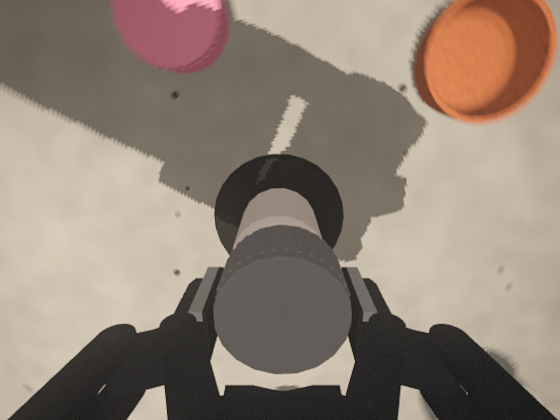

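The wrist view shows the cap still centred between the pads at (282,315). The torque is low (0.12 N·m), far below slip level, so the cap is turning with the fingers. About 46° done.

```bash
python3 -m creep '[[0,0,9,-0.6,0.3,-1.8,40],[0,0,9,-0.6,0.3,-1.8,40],[0,0,9,-0.5,0.3,-1.8,40]]'; python3 - <<'E'
from h import *
from scipy.spatial.transform import Rotation as R
o=observe(); print(o['qpos'],o['wrist_torque'],R.from_rotvec(o['tcp_rot']).as_matrix()[:,2])
E
```

```text
clock: 15.05
ee_pos: [0.5012, -0.2313, 0.0889]
tcp_rot: [1.927, 2.474, 0.019]
wrist_force: [-5.3, 3.0, 11.9]
gripper_width: 0.0546
[-0.64350069  0.19038464  1.90590746  0.01414295  1.03961869 -0.89817601] [ 0.51604974  0.76849155 -0.0910527 ] [ 0.01189635  0.00631999 -0.99990926]
```

```bash
python3 -m creep '[[0,0,9,-0.6,0.3,-1.8,40],[0,0,9,-0.6,0.3,-1.8,40],[0,0,9,-0.5,0.3,-1.8,40]]'; python3 - <<'E'
from h import *
o=observe(); print((.397-o['qpos'][5])*57.3,o['wrist_torque'])
E
```

```text
clock: 15.42
ee_pos: [0.5013, -0.2307, 0.0888]
tcp_rot: [1.274, 2.867, 0.022]
wrist_force: [-5.8, 3.7, 13.1]
gripper_width: 0.0551
102.22546454433873 [ 0.60202335  0.91582829 -0.11153076]
```

```bash
python3 -m creep '[[0,0,7,-0.6,0.2,-1.8,40],[0,0,6,-0.6,0.2,-1.8,40]]'; python3 - <<'E'
from h import *
o=observe(); print((.397-o['qpos'][5])*57.3,o['wrist_torque'])
E
python3 -m creep '[[0,0,5,-0.5,0.2,-1.8,40]]';python3 - <<'E'
from h import *
o=observe(); print((.397-o['qpos'][5])*57.3,o['wrist_torque'])
E
```

```text
clock: 15.68
ee_pos: [0.5013, -0.231, 0.0888]
tcp_rot: [0.929, 2.997, 0.022]
wrist_force: [-3.6, 3.2, 11.9]
gripper_width: 0.0544
115.69932946619252 [ 0.41945764  0.58937732 -0.06814091]
clock: 15.8
ee_pos: [0.5015, -0.2311, 0.0889]
tcp_rot: [0.793, 3.035, 0.022]
wrist_force: [-4.7, 4.5, 12.4]
gripper_width: 0.0545
120.87039074488656 [ 0.7072251   0.88161192 -0.12789599]
```

```bash
python3 -m creep '[[0,0,4,-0.5,0.3,-1.8,40]]';python3 - <<'E'
from h import *
o=observe(); print((.397-o['qpos'][5])*57.3,o['wrist_torque'])
E
python3 -m creep '[[0,0,0,-0.4,0.2,3,40],[0,0,0,0,0,4,40]]'; python3 -m creep '[[0,0,0,0,0,4,40],[0,0,0,0,0,4,40]]'
```

```text
clock: 15.92
ee_pos: [0.5014, -0.2308, 0.0889]
tcp_rot: [0.683, 3.062, 0.023]
wrist_force: [-4.3, 4.7, 12.6]
gripper_width: 0.0551
124.9943562124826 [ 0.75366812  0.86725613 -0.1381883 ]
clock: 16.18
ee_pos: [0.5012, -0.2307, 0.0969]
tcp_rot: [0.682, 3.062, 0.022]
wrist_force: [-0.6, 0.5, -0.9]
gripper_width: 0.0548
clock: 16.42
ee_pos: [0.501, -0.2306, 0.1045]
tcp_rot: [0.682, 3.062, 0.022]
wrist_force: [-0.3, 0.5, -0.7]
gripper_width: 0.0545
```

No load on lifting, so the cap is free. Raising it so its lower edge is 5 cm above the mouth.

```bash
python3 -m creep '[[0,0,0,0,0,10,40],[0,0,0,0,0,15,40],[0,0,0,0,0,15,40],[0,0,0,0,0,12,40],[0,0,0,0,0,5,40],[0,0,0,0,0,0,40],[0,0,0,0,0,0,40]]'
python3 - <<'E'
from h import *
from scipy.spatial.transform import Rotation as R
o=observe(); print(o['ee_pos'],o['wrist_force'],R.from_rotvec(o['tcp_rot']).as_matrix().round(4).tolist(),o['qpos'])
for n in('wrist','scene','side'):
    c=imaging.get_calibration(n); p,d=imaging.snapshot(n); cv2.imwrite(f'pics/{n}9.png',p); np.save(f'pics/{n}9.npy',d); np.save(f'pics/{n}9c.npy',c['world_to_cam'])
a=[cv2.imread(f'pics/{n}9.png') for n in('scene','side')]
cv2.imwrite('pics/z9.png',np.hstack([cv2.resize(a[0][150:310,110:250],None,fx=3,fy=3),cv2.resize(a[1][200:360,170:300],None,fx=2.8,fy=3)]))
E
```

```text
clock: 17.3
ee_pos: [0.5017, -0.2311, 0.1668]
tcp_rot: [0.682, 3.059, 0.02]
wrist_force: [-0.3, -0.2, -1.1]
gripper_width: 0.0545
[ 0.50166521 -0.23114616  0.16679686] [-0.33433728 -0.18479529 -1.07376063] [[-0.9053, 0.4246, 0.0101], [0.4247, 0.9053, 0.011], [-0.0045, 0.0142, -0.9999]] [-0.64404159  0.08358422  1.8640554   0.01597712  1.1924933  -1.78215119]
```

View pics/wrist9.png

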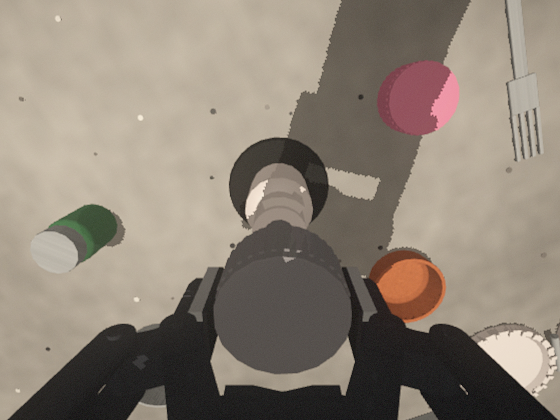

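View pics/z9.png

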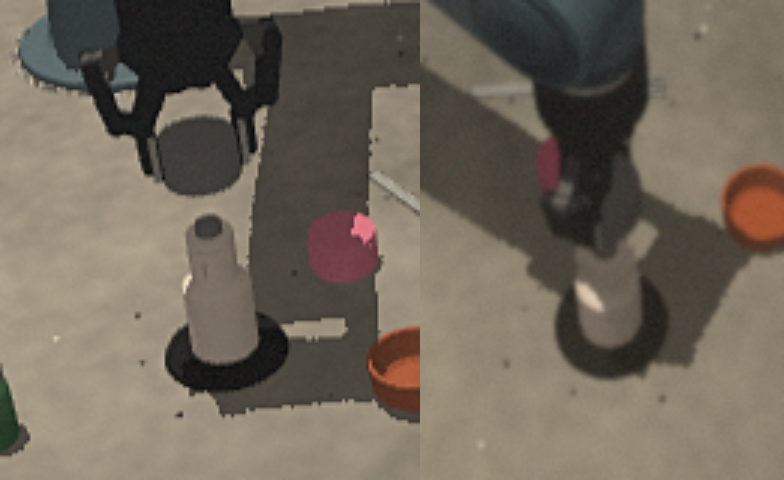

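The wrist and scene views show the cap held above the open jar (neck and dark insert at about (179,225) in the scene view) with everything else in place. Now I measure the cap's tilt and its offset from the jar axis.

```bash
python3 - <<'E'
from h import *
for n in('wrist','scene','side'):
    c=imaging.get_calibration(n); c['world_to_cam']=np.load(f'pics/{n}9c.npy'); im=cv2.imread(f'pics/{n}9.png'); d=np.load(f'pics/{n}9.npy'); W=cloud(d,c)
    r=np.hypot(W[...,0]-.501,W[...,1]+.232); z=W[...,2]
    m=(abs(z-.198)<.006)&(r<.024); P=W[m]
    if len(P)>50:
        b=np.linalg.lstsq(np.c_[P[:,:2],np.ones(len(P))],P[:,2],rcond=None)[0]; print(n,'captop tilt',np.degrees(b[:2]),P[:,2].mean(),len(P))
        # outline
        mm=((abs(z-.198)<.005)&(r<.04)).astype('uint8'); k,lab,st,ce=cv2.connectedComponentsWithStats(mm); i=1+np.argmax(st[1:,4]); print(st[i])
        cs,_=cv2.findContours((lab==i).astype('uint8'),0,1); h=cv2.convexHull(max(cs,key=len))[:,0]; print(' outl',circ(rays(h,c,.198)))
    for lo,hi,rr,nm in((.015,.066,.026,'body'),(.078,.112,.0175,'neck')):
        P=W[(z>lo)&(z<hi)&(r<.045)]
        if len(P)>30: print(n,nm,len(P),circ_r(P,rr),circ(P))
    T=W[(z>.117)&(z<.128)&(r<.03)]; print(n,'insert top',len(T),T.mean(0) if len(T) else '')
    hsv=cv2.cvtColor(im,cv2.COLOR_BGR2HSV)
    dark=((im.max(2)<45)&(z<.03)&(r<.08)).astype('uint8')
    k,lab,st,ce=cv2.connectedComponentsWithStats(dark); i=1+np.argmax(st[1:,4])
    cs,_=cv2.findContours((lab==i).astype('uint8'),0,1); h=cv2.convexHull(max(cs,key=len))[:,0]; Q=rays(h,c,.008); print(n,'foot',st[i],circ(Q),circ_r(Q,.048))
E
```

```text
wrist captop tilt [0.90541951 0.70916382] 0.19945357728927612 9684
[  178   247   207   128 14840]
 outl (array([ 0.50031896, -0.22971209]), np.float64(0.03252486097758901))
wrist body 659 (array([ 0.49998187, -0.23163829]), np.float64(0.00018773107085881343)) (array([ 0.49963615, -0.23148679]), np.float64(0.025671287364015662))
wrist neck 748 (array([ 0.46972293, -0.21490254]), np.float64(0.005403642953873214)) (array([ 0.49288787, -0.22741261]), np.float64(0.014037294495004387))
wrist insert top 80 [ 0.49115254 -0.22833497  0.12012176]
wrist foot [305 179  23  41 408] (array([ 0.51896857, -0.21026317]), np.float64(0.019397676799545804)) (array([ 0.49863274, -0.23504717]), np.float64(0.008019887751411985))
scene captop tilt [0.68978089 0.23766162] 0.19959844512214783 209
[157 188  38  17 389]
 outl (array([ 0.50590912, -0.23423947]), np.float64(0.03544438951430666))
scene body 414 (array([ 0.49845182, -0.23255763]), np.float64(0.0016888252995520582)) (array([ 0.50054932, -0.23395941]), np.float64(0.02407570472703861))
scene neck 196 (array([ 0.49980043, -0.23441051]), np.float64(0.0
[... 321 characters left out ...]

side captop tilt [ 1.61546748 -0.76359405] 0.19834687317770372 153
[232 249  17  29 225]
 outl (array([ 0.49676908, -0.23451671]), np.float64(0.0324033812213133))
side body 238 (array([ 0.49806856, -0.23138892]), np.float64(0.0007549994693554995)) (array([ 0.49806481, -0.2319275 ]), np.float64(0.025575104627538717))
side neck 159 (array([ 0.4995669 , -0.23264259]), np.float64(0.002225874498172233)) (array([ 0.49997437, -0.23088708]), np.float64(0.01962901026216775))
side insert top 33 [ 0.49864494 -0.23853653  0.12134906]
side foot [238 294  20  30 236] (array([ 0.5091078 , -0.23698364]), np.float64(0.035710109355574615)) (array([ 0.4948015 , -0.22923018]), np.float64(0.005957604975792066))
```

```bash
python3 -m creep '[[-0.7,0.75,0,-1.5,-0.8,-1,40],[0,0,0,0,0,0,40],[0,0,0,0,0,0,40]]'
python3 - <<'E'
from h import *
from scipy.spatial.transform import Rotation as R
o=observe(); print(o['ee_pos'],o['wrist_force'],o['joint_vel'].round(3),R.from_rotvec(o['tcp_rot']).as_matrix().round(4).tolist())
n='wrist';c=imaging.get_calibration(n); p,d=imaging.snapshot(n); W=cloud(d,c)
r=np.hypot(W[...,0]-.5,W[...,1]+.232); z=W[...,2]
P=W[(abs(z-.198)<.006)&(r<.024)]; b=np.linalg.lstsq(np.c_[P[:,:2],np.ones(len(P))],P[:,2],rcond=None)[0]; print(n,'captop tilt',np.degrees(b[:2]),P[:,2].mean(),len(P))
E
```

```text
clock: 17.82
ee_pos: [0.4997, -0.2317, 0.1647]
tcp_rot: [-0.682, -3.061, 0.003]
wrist_force: [-0.0, -0.1, -0.0]
gripper_width: 0.0548
[ 0.49965607 -0.23167588  0.16466186] [-0.02339713 -0.08288392 -0.02608506] [ 0.001  0.003  0.    -0.002  0.003  0.002] [[-0.9054, 0.4246, -0.0055], [0.4246, 0.9054, -0.0009], [0.0046, -0.0032, -1.0]]
wrist captop tilt [-0.02685244 -0.00852856] 0.19738160240523236 9622
```

The cap is level (0.03°), on the jar axis, with its lower edge about 49 mm above the mouth. One last look at the whole scene before handing in.

```bash
python3 - <<'E'
from h import *
p,d=imaging.snapshot('scene'); cv2.imwrite('pics/final.png',p)
a=cv2.imread('pics/scene4.png'); df=cv2.absdiff(a,p).max(2)>40; k,l,st,ce=cv2.connectedComponentsWithStats(df.astype('uint8')); print([s.tolist() for s in st[1:] if s[4]>60])
E
```

```text
[[175, 0, 6, 31, 67], [182, 0, 8, 30, 181], [182, 0, 17, 57, 481], [208, 0, 7, 22, 119], [214, 0, 122, 49, 3050], [165, 32, 17, 13, 61], [136, 44, 142, 245, 10582], [281, 45, 23, 12, 91], [126, 60, 8, 17, 101], [276, 61, 51, 78, 1907], [125, 78, 9, 19, 88], [276, 174, 27, 17, 136], [286, 187, 70, 41, 1286]]
```

View pics/final.png

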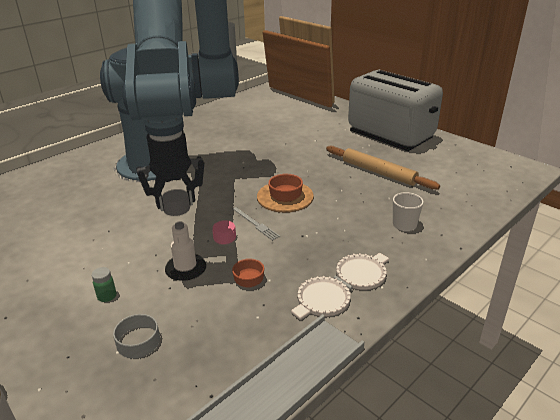

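The final view shows the bowl upright on the trivet at (286,188), the cap held at (178,200) above the open neck at (180,230), and everything else where it was.

```bash
python3 -c "
from plant import manip, observe
print(observe()['clock'], manip.finish_job())"
```

```text
the job is handed in; nothing more can be done
17.925 None
```

The bowl is on the trivet, the jar is open, and I handed the job in at 17.9 s while holding the cap above the mouth. No verdict is reported at hand-in.

- **Bowl:** I pinched it by its +x wall, lifted it level and set it on the trivet with about 9 N at contact. It ended upright, within about 0.5°, and about 4 mm off the trivet's centre.
- **Jar:** I pressed the cap down about 6 mm (about 12.5 N), turned it 125° anticlockwise and lifted it off with no resistance.
- **Final hold:** The cap was level to about 0.03° and the arm was still. The cap's lower edge was about 49 mm above the mouth, within about 1 to 2 mm of the jar's axis.
- **Everything else:** Comparing the scene pictures from before and after opening the jar showed only the arm and its shadows changed, apart from the cap.

- **Camera disagreement:** The three cameras differed by 2–3 mm on where the jar and bowl were, and foot outlines that were partly hidden were worse. I averaged the clear views and relied on the wrist camera for the final alignment.
- **Grip reading:** The gripper read 54–55 mm on the 56 mm cap, and I did not explain the difference. I saw no sign of slipping, and the torque during the turn stayed low.

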